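Clear up after the canteen food test

TASK

The food test in the canteen is finished. Stand the two slim capped sample vials in the long shallow metal tray and the wide squat jar in the square plastic tub, all upright and let go. Leave the other things on the table where they stand.

Things in the scene. Friction and masses are not known exactly. Their poses are not given: they have to be found in the camera images.
- vial1_mid (a point): Slim sample vial, an upright amber glass cylinder with a white screw cap of the same width: 30 mm diameter, 82 mm tall, about 50 g. The point is its centre, 41 mm above its foot; z runs up its axis. It starts standing on the table.
- vial2_mid (a point): The second slim sample vial, the same as the first: 30 mm diameter, 82 mm tall; the point is its centre, 41 mm above its foot; z up.
- jar_mid (a point): Wide squat jar, an upright white plastic cylinder with a grey lid of the same width: 56 mm diameter, 70 mm tall, about 140 g. The point is its centre, 35 mm above its foot; z up. It starts standing on the table.
- tray_in (a point): Long shallow metal tray, open at the top, fixed to the table: 250 mm long (along its x) by 140 mm wide (along its y), 20 mm high outside, walls 3 mm thick. The point is the centre of its inner floor, 3 mm above the table. It stands on the left or the right of the robot.
- tub_in (a point): Square shallow white plastic tub, open at the top, fixed to the table: 165 mm by 165 mm, 25 mm high outside, walls 4 mm thick. The point is the centre of its inner floor, 4 mm above the table; x and y run along its sides. It stands on the side across from the tray.
- burner_mid (a point): Bystander: a squat steel spirit burner with a narrow neck and a white wick, 60 mm diameter, 68 mm tall; the point is on its axis 34 mm above its foot. To be left alone.
- dropper_mid (a point): Bystander: an amber glass dropper bottle with a black collar and a thin rubber teat, 40 mm diameter, 92 mm tall; the point is on its axis 46 mm above its foot. To be left alone.
- dish_mid (a point): Bystander: a small white round dish, 64 mm diameter, 18 mm tall; the point is on its axis 9 mm above its foot. To be left alone.
Not all that is in view belongs to the job. What is shaped like the part that bears jar_mid but turquoise is not meant.

How it is judged:
By the outcome, as a careful person would: the job done as asked, in the order asked, and still so for the second after the job is handed in, with the robot touching nothing.
It also fails if it takes over 72 s, if anything falls off the work surface, if the arm or the gripper's body presses on something with over 40 N, if the wrist force passes 120 N, or if a joint passes its speed limit or range.

ROBOT

A 6-joint arm with a two-finger parallel gripper is mounted at the origin on the work surface. World frame = base frame: x ahead of the robot, y to its left, z up, the work surface at z = 0. Lengths are in m, angles in rad, forces in N, time in s.
With the tool pointing down it reaches from about 0.3 to 0.875 m from the base axis. Payload 6.4 kg.
Tool frame: the origin (TCP) lies midway between the tips of the shut fingers; the grasp point (between the pads) lies 19 mm behind it; z points along the fingers, y is the direction in which the jaws open and shut (so a half turn about z gives the same grasp; the last joint's range is limited). The gripper opens to 85 mm and grips with 20 to 120 N. Pads are 22 mm wide; open, the fingers measure 114 mm over their backs; the gripper's body (76 mm by 85 mm) begins 54 mm behind the grasp point. The pads swing forward as they close: fully open they stand 13 mm farther back than shut.
Start: joints at [-1.553, 0.181, 1.607, -0, 1.354, -0.206], TCP at [0.128, -0.561, 0.231] pointing down, gripper open.
Joint ranges: [-2.99, 2.99], [-0.89, 2.07], [0.3, 2.58], [-1.14, 4.28], [0, 2.63], [-3.12, 3.12]. Speed limits (rad/s): [2.57, 2.57, 3.01, 3.14, 3.14, 3.14].

INTERFACE

Orientations are given as a 3x3 rotation matrix whose columns are the frame's x, y, z axes.
In Python, from plant import r gives the robot as it stands.
- The arm moves only by the tool arm_command, never from a script. Its argument "targets" is a list of rows, each a list of 7 numbers: the shift along the world's x, y, z in mm, then the turn, a rotation vector about the world's x, y, z in rad, then the gripper's target within -1 to 1 (shut at 1, half-way at 0, fully open at -1). In form: [[dx, dy, dz, ax, ay, az, jaw], ...]. A call has exactly 10 rows; each row shifts and turns the commanded pose from where the row before left it; what a row does not reach is not made up. A row lasts 1/10 s, in which the tool goes at most 50 mm and 8.59 degrees, less where a joint would pass 70% of its speed; a pose out of reach is approached as far as the arm can. A call is refused whole if a number of a shift passes 50 or a number of a turn 0.15, either way. A call with a gripper value outside its range is refused whole. The fingers move at their own pace and stop on an object; "force" is the grip in N (left out, the last holds). Time passes only in rows, so rows that do not move let the fingers close, or fill a call up. It gives the time, the measured TCP pose, the force and the opening at its end, in the units of the state.
- r.read_state(): the state, without advancing time (a new reading comes with each control period).
- r.grab_frame(name): name is "scene" or "top" or "wrist"; returns (picture, depth): 384x512x3 uint8, red, green, blue; 384x512 float32, m along the optical axis (not along the pixel's ray), 0 where there is no reading.
- r.get_calibration(name): a dict with "fx", "fy", "cx", "cy" (pixels), "position" and "attitude" of the camera in the world; the wrist camera has in their place "hand_eye" (4x4, takes a point from camera to tool coordinates, whose origin is the TCP and whose axes are the flange's). Camera axes: x right, y down, z forward; pixel columns grow to the right and rows downward; lengths in m; the calibration is good to about 2 mm. A picture is of the moment at which its call begins: read the wrist's pose just before it. get_calibration takes no time and is no camera call.
- r.hand_in(): hands the job in, once; it reports no verdict.
The state is a dict: "time_s": time; "joint_pos": joint angles; "joint_velocities": joint speeds; "joint_efforts": joint torques, N m; "position": TCP position; "eef_rot": TCP orientation; "contact_force": force on the tool from outside, world axes, zero at the start; "torque": the same for the moment, N m; "opening": finger opening in m.
Only numpy, scipy, OpenCV 4.12 (cv2) and the standard library are available. Lean on these libraries where they do the work, as an engineer would, in place of code of your own. Each camera call takes 0.05 s, during which the arm holds its last target. There are 200 camera calls.

## Working session

There is one attempt and no reset: what is moved stays moved. The work goes in short steps, Python scripts to look and compute and a tool call to move; the robot and the scene stay as the last step left them, time stands still between calls to the robot, and variables do not carry over. Pictures are saved under pics/ and viewed, about 8 in all and at most 12, crops included, and the job is handed in when it is done.

Besides the shell and the picture viewer there is one more tool, called after "Request:" as name(argument=value, ...) on one line, values as JSON. arm_command: Moves the arm, as the interface text tells. Its arguments: {"type":"object","properties":{"targets":{"type":"array","items":{"type":"array","items":{"type":"number"}}},"force":{"type":"number"}},"required":["targets"]}

```bash
mkdir -p pics; ls; cat > h.py <<'E'
import numpy as np, cv2
from plant import r
def cloud(name, d, st=None):
    c=r.get_calibration(name)
    v,u=np.indices(d.shape)
    P=np.stack([(u-c['cx'])/c['fx']*d,(v-c['cy'])/c['fy']*d,d],-1)
    if name=='wrist':
        H=np.array(c['hand_eye']); P=P@H[:3,:3].T+H[:3,3]
        R=np.array(st['eef_rot']); p=np.array(st['position'])
    else:
        R=np.array(c['attitude']); p=np.array(c['position'])
    return P@R.T+p
E
python3 - <<'E'
from h import *
s=r.read_state(); print(s['time_s'],s['position'],s['eef_rot'],s['opening'])
for n in ['top','scene']:
    im,d=r.grab_frame(n); np.savez(f'{n}.npz',im=im,d=d)
    cv2.imwrite(f'pics/{n}0.png',cv2.resize(im[:,:,::-1],(768,576)))
    c=r.get_calibration(n); print(n,c['position'],np.round(c['attitude'],3).tolist() if not isinstance(c['attitude'],dict) else c)
    print((d==0).mean())
E
```

```text
pics
0.0 [ 0.12762098 -0.56008472  0.23039686] [[ 9.75059889e-01  2.21941912e-01 -2.87521122e-05]
 [ 2.21941611e-01 -9.75058334e-01  1.77971052e-03]
 [ 3.66957370e-04 -1.74170564e-03 -9.99998416e-01]] 0.08548482114588266
top [0.39396437 0.00523523 0.90681773] [[-0.022, -0.994, 0.111], [-0.999, 0.019, -0.03], [0.028, -0.112, -0.993]]
0.0038909912109375
scene [1.11791296 0.30590877 1.02445496] [[-0.438, 0.733, -0.521], [0.899, 0.355, -0.256], [-0.002, -0.58, -0.815]]
0.004140218098958333
```

View pics/top0.png

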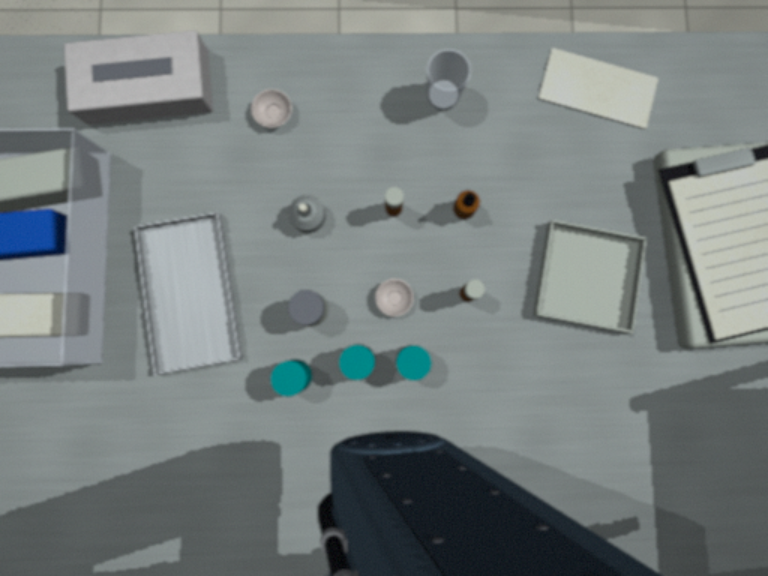

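View pics/scene0.png

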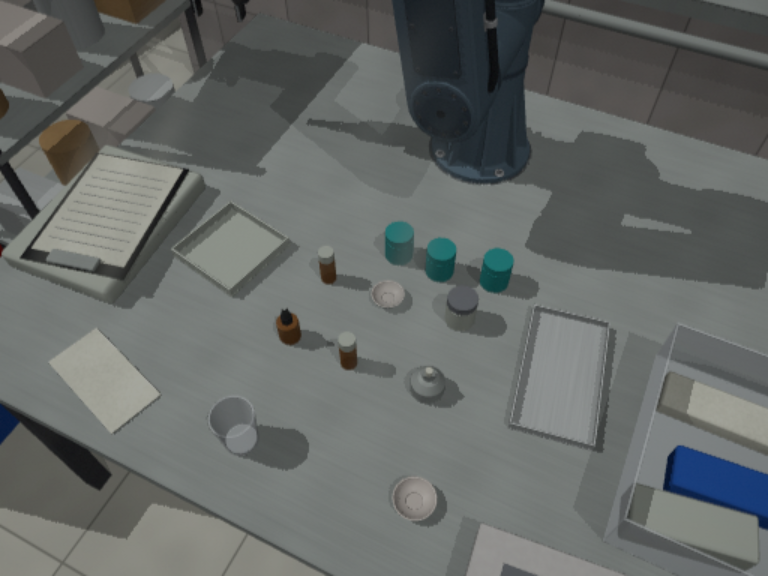

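```bash
python3 - <<'E'
from h import *
z=np.load('top.npz'); im,d=z['im'],z['d']; P=cloud('top',d)
print(P[...,2][P[...,2]<.2].mean(), np.median(P[...,2]))
m=((P[...,2]>.008)&(P[...,2]<.15)&(d>0)).astype(np.uint8)
n,L,S,C=cv2.connectedComponentsWithStats(m)
for i in range(1,n):
    if S[i,4]<40: continue
    k=L==i; q=P[k]; zt=np.percentile(q[:,2],95); t=k&(P[...,2]>zt-.012)
    T=P[t]; ctr=(T.min(0)+T.max(0))/2
    rect=cv2.minAreaRect((T[:,:2]*1000).astype(np.float32))
    print(i,C[i].round(),S[i,4],'ztop %.3f'%zt,'top mean',T.mean(0).round(3),'rect',np.round(rect[0]),np.round(rect[1]),round(rect[2]),'rgb',np.median(im[t],0))
E
```

```text
-0.037449819927072345 0.0013379219148070831
1 [91. 51.] 5126 ztop 0.062 top mean [0.846 0.417 0.059] rect [849. 419.] [122. 222.] 5 rgb [174. 174. 174.]
2 [297.  51.] 859 ztop 0.091 top mean [ 0.832 -0.101  0.087] rect [ 828. -100.] [69. 71.] 83 rgb [126. 133. 135.]
27 [180.  71.] 365 ztop 0.021 top mean [0.803 0.202 0.015] rect [800. 200.] [68. 68.] 49 rgb [149. 145. 141.]
74 [ 36. 158.] 8978 ztop 0.107 top mean [0.561 0.493 0.105] rect [549. 534.] [360. 119.] 1 rgb [134. 140. 144.]
75 [477. 161.] 9140 ztop 0.058 top mean [ 0.552 -0.552  0.052] rect [ 546. -558.] [333. 194.] 3 rgb [187. 191. 179.]
76 [262. 134.] 205 ztop 0.084 top mean [ 0.622 -0.008  0.082] rect [622.  -8.] [29. 28.] 89 rgb [165. 174. 165.]
77 [310. 136.] 262 ztop 0.083 top mean [ 0.618 -0.128  0.083] rect [ 619. -128.] [13.  9.] 83 rgb [14. 14. 14.]
78 [204. 143.] 455 ztop 0.060 top mean [0.607 0.136 0.056] rect [610. 136.] [33. 29.] 33 rgb [127. 132. 130.]
79 [121. 193.] 756 ztop 0.022 top mean [0.489 0.344 0.017] rect [484. 337.] [250. 142.] 9 rgb [131. 137. 139.]
80 [396. 182.] 842 ztop 0.028 top mean [ 0.499 -0.344  0.024] rect [ 497. -339.] [167. 166.] 78 rgb [114. 120. 115.]
138 [262. 198.] 366 ztop 0.020 top mean [ 0.468 -0.006  0.014] rect [467.  -6.] [60. 61.] 89 rgb [155. 150. 147.]
139 [314. 193.] 180 ztop 0.085 top mean [ 0.473 -0.131  0.082] rect [ 473. -131.] [28. 29.] 25 rgb [166. 176. 166.]
151 [204. 205.] 497 ztop 0.072 top mean [0.45  0.133 0.07 ] rect [450. 132.] [54. 54.] 89 rgb [103. 108. 115.]
189 [237. 241.] 460 ztop 0.073 top mean [0.363 0.055 0.07 ] rect [363.  55.] [53. 54.] 44 rgb [  0. 134. 135.]
190 [275. 241.] 457 ztop 0.073 top mean [ 0.361 -0.034  0.071] rect [361. -34.] [52. 53.] 89 rgb [  0. 134. 135.]
193 [193. 251.] 532 ztop 0.073 top mean [0.341 0.16  0.07 ] rect [341. 160.] [55. 53.] 4 rgb [  0. 134. 135.]
```

The top view shows the tray at left (around px 187,293), the tub at right (590,277), the white-capped vials at (394,200) and (473,290), and the grey-lidded jar at (307,307). The scene view agrees. Next I'll move above the nearest vial, at about (473,-131) mm. The tool's 13° yaw already suits the tray.

Request:
arm_command(targets=[[30,38,0,0,0,0,-1],[30,38,0,0,0,0,-1],[30,38,0,0,0,0,-1],[30,38,0,0,0,0,-1],[30,38,0,0,0,0,-1],[30,38,0,0,0,0,-1],[30,38,0,0,0,0,-1],[30,38,0,0,0,0,-1],[30,38,0,0,0,0,-1],[30,38,0,0,0,0,-1]], force=30)

```text
time_s: 1.1
position: [0.4284, -0.1788, 0.2312]
eef_rot: [[0.975, 0.222, 0.0], [0.222, -0.975, -0.0], [0.0, 0.0, -1.0]]
contact_force: [0.8, -0.7, -0.2]
opening: 0.0855
```

```bash
cat > look.py <<'E'
from h import *
import sys
s=r.read_state(); im,d=r.grab_frame('wrist'); P=cloud('wrist',d,s)
p=np.array(s['position'])*1000; print(s['time_s'],'tcp',p.round(1),'open',s['opening'],'F',np.round(s['contact_force'],1))
print('grasp axis z',np.round(np.array(s['eef_rot'])[:,2],3))
lo,hi=float(sys.argv[1]),float(sys.argv[2])
m=((P[...,2]>lo)&(P[...,2]<hi)&(d>0)).astype(np.uint8)
n,L,S,C=cv2.connectedComponentsWithStats(m)
for i in range(1,n):
    if S[i,4]<150: continue
    T=P[L==i]*1000; c,w,a=cv2.minAreaRect(T[:,:2].astype(np.float32))
    print(C[i].round(),S[i,4],'z',np.median(T[:,2]).round(1),'c',np.round(c,1),'w',np.round(w),round(a),'d',np.round(np.array(c)-p[:2],1),np.median(im[L==i],0))
cv2.imwrite(f'pics/w_{s["time_s"]:.2f}.png',im[:,:,::-1])
E
python3 look.py .06 .1; ls pics
```

```text
1.1 tcp [ 428.4 -178.8  231.2] open 0.08552101269097377 F [ 0.8 -0.7 -0.2]
grasp axis z [ 0. -0. -1.]
[ 2. 95.] 168 z 63.3 c [450.2 108.5] w [ 7. 36.] 87 d [ 21.8 287.3] [64. 67. 68.]
[221. 125.] 654 z 81.4 c [ 474.2 -131.7] w [29. 29.] 41 d [45.9 47. ] [150. 157. 147.]
[ 50. 180.] 1886 z 69.3 c [364.5  55. ] w [55. 56.] 19 d [-63.9 233.8] [23. 86. 84.]
[126. 198.] 1712 z 69.4 c [361.2 -34. ] w [54. 56.] 57 d [-67.1 144.8] [ 26. 122. 119.]
[ 97. 375.] 735 z 71.5 c [ 75.  -27.5] w [71. 31.] 71 d [-353.3  151.3] [34. 44. 50.]
scene0.png
top0.png
w_1.10.png
```

The wrist look agrees to within 1–2 mm (vial at 474,-132), so I'll descend.

Request:
arm_command(targets=[[23,24,0,0,0,0,-1],[23,23,0,0,0,0,-1],[0,0,-30,0,0,0,-1],[0,0,-35,0,0,0,-1],[0,0,-35,0,0,0,-1],[0,0,-35,0,0,0,-1],[0,0,-30,0,0,0,-1],[0,0,-20,0,0,0,-1],[0,0,-10,0,0,0,-1],[0,0,0,0,0,0,-1]])

```text
time_s: 2.15
position: [0.4725, -0.1331, 0.035]
eef_rot: [[0.975, 0.222, -0.003], [0.222, -0.975, 0.002], [-0.002, -0.002, -1.0]]
contact_force: [0.6, -0.1, 0.1]
opening: 0.0855
```

Request:
arm_command(targets=[[0,0,0,0,0,0,1],[0,0,0,0,0,0,1],[0,0,0,0,0,0,1],[0,0,0,0,0,0,1],[0,0,0,0,0,0,1],[0,0,0,0,0,0,1],[0,0,0,0,0,0,1],[0,0,0,0,0,0,1],[0,0,0,0,0,0,1],[0,0,0,0,0,0,1]])

```text
time_s: 3.15
position: [0.4741, -0.1338, 0.0369]
eef_rot: [[0.975, 0.222, 0.001], [0.222, -0.975, -0.0], [0.001, 0.001, -1.0]]
contact_force: [-1.5, 1.1, 6.0]
opening: 0.029
```

Request:
arm_command(targets=[[0,0,15,0,0,0,1],[0,0,30,0,0,0,1],[0,0,40,0,0,0,1],[0,0,45,0,0,0,1],[0,20,30,0,0,0,1],[-4,40,0,0,0,0,1],[-4,45,0,0,0,0,1],[-4,45,0,0,0,0,1],[-4,45,0,0,0,0,1],[-4,45,0,0,0,0,1]])

```text
time_s: 4.15
position: [0.4529, 0.108, 0.1961]
eef_rot: [[0.975, 0.222, -0.0], [0.222, -0.975, -0.0], [-0.0, 0.0, -1.0]]
contact_force: [1.2, 0.0, -1.0]
opening: 0.029
```

Request:
arm_command(targets=[[-4,45,0,0,0,0,1],[-4,45,0,0,0,0,1],[-4,45,0,0,0,0,1],[-4,45,0,0,0,0,1],[-3,30,0,0,0,0,1],[0,13,0,0,0,0,1],[0,0,0,0,0,0,1],[0,0,0,0,0,0,1],[0,0,0,0,0,0,1],[0,0,0,0,0,0,1]])

```text
time_s: 5.15
position: [0.435, 0.3281, 0.1963]
eef_rot: [[0.975, 0.22, -0.0], [0.22, -0.975, -0.0], [-0.0, 0.0, -1.0]]
contact_force: [0.6, 0.1, -0.5]
opening: 0.0292
```

```bash
python3 look.py .012 .032; ls -t pics | head -1
```

```text
5.15 tcp [435.  328.1 196.3] open 0.029200670862414298 F [ 0.6  0.1 -0.5]
grasp axis z [-0. -0. -1.]
[53. 11.] 489 z 23.0 c [548.7 579.1] w [17. 89.] 17 d [113.7 251. ] [29. 42. 69.]
[132.  93.] 1528 z 22.4 c [477.4 479.7] w [  2. 214.] 90 d [ 42.4 151.6] [148. 153. 153.]
[257.  91.] 2544 z 18.8 c [484.2 338.1] w [250. 140.] 9 d [49.2 10. ] [145. 150. 148.]
[443.  55.] 733 z 23.4 c [604.4 155. ] w [59. 27.] 24 d [ 169.4 -173. ] [71. 75. 72.]
[ 38. 173.] 521 z 22.5 c [373.7 582.3] w [102.   2.] 90 d [-61.3 254.2] [103. 107. 106.]
[396. 183.] 402 z 22.4 c [455.8 151.3] w [21. 54.] 76 d [  20.7 -176.7] [88. 92. 86.]
[500. 206.] 237 z 17.0 c [460.6   9.6] w [60. 28.] 31 d [  25.5 -318.4] [167. 162. 156.]
[352. 250.] 362 z 22.6 c [354. 174.] w [22. 54.] 47 d [ -81.  -154.1] [24. 64. 63.]
[429. 254.] 493 z 22.4 c [373.3  70.8] w [23. 54.] 59 d [ -61.8 -257.3] [23. 72. 70.]
[494. 263.] 333 z 21.9 c [381.8 -20.4] w [10. 40.] 34 d [ -53.2 -348.4] [22. 73. 71.]
w_5.15.png
```

Request:
arm_command(targets=[[0,0,-30,0,0,0,1],[0,0,-35,0,0,0,1],[0,0,-35,0,0,0,1],[0,0,-25,0,0,0,1],[0,0,-15,0,0,0,1],[0,0,-8,0,0,0,1],[0,0,-5,0,0,0,1],[0,0,-2,0,0,0,1],[0,0,0,0,0,0,1],[0,0,0,0,0,0,1]])

```text
time_s: 6.2
position: [0.4353, 0.3297, 0.0423]
eef_rot: [[0.975, 0.222, 0.002], [0.222, -0.975, 0.001], [0.002, -0.0, -1.0]]
contact_force: [0.2, -0.6, 0.2]
opening: 0.0293
```

Request:
arm_command(targets=[[0,0,-1,0,0,0,1],[0,0,-1,0,0,0,1],[0,0,-0.5,0,0,0,1],[0,0,0,0,0,0,1],[0,0,0,0,0,0,1],[0,0,0,0,0,0,1],[0,0,0,0,0,0,1],[0,0,0,0,0,0,1],[0,0,0,0,0,0,1],[0,0,0,0,0,0,1]])

```text
time_s: 7.2
position: [0.4352, 0.3297, 0.0398]
eef_rot: [[0.975, 0.222, 0.001], [0.222, -0.975, 0.001], [0.001, -0.0, -1.0]]
contact_force: [-1.6, -1.6, 6.6]
opening: 0.0292
```

Contact: 6.6 N of foot load. I'll open and rise.

Request:
arm_command(targets=[[0,0,0,0,0,0,0.3],[0,0,0,0,0,0,0],[0,0,0,0,0,0,-1],[0,0,0,0,0,0,-1],[0,0,0,0,0,0,-1],[0,0,0,0,0,0,-1],[0,0,0,0,0,0,-1],[0,0,15,0,0,0,-1],[0,0,30,0,0,0,-1],[0,0,40,0,0,0,-1]])

```text
time_s: 8.2
position: [0.4333, 0.3287, 0.124]
eef_rot: [[0.975, 0.222, -0.003], [0.222, -0.975, -0.001], [-0.004, 0.001, -1.0]]
contact_force: [-0.1, 0.5, 0.1]
opening: 0.0857
```

Request:
arm_command(targets=[[0,0,50,0,0,0,-1],[0,0,40,0,0,0,-1],[15,-15,10,0,0,0,-1],[24,-42,0,0,0,0,-1],[24,-43,0,0,0,0,-1],[24,-43,0,0,0,0,-1],[24,-43,0,0,0,0,-1],[24,-43,0,0,0,0,-1],[20,-43,0,0,0,0,-1],[0,0,0,0,0,0,-1]])

```text
time_s: 9.2
position: [0.5918, 0.0518, 0.2251]
eef_rot: [[0.976, 0.216, 0.002], [0.216, -0.976, -0.002], [0.002, 0.002, -1.0]]
contact_force: [0.1, 0.4, 0.7]
opening: 0.0852
```

```bash
python3 look.py .065 .1
```

```text
9.2 tcp [591.8  51.8 225.1] open 0.0851736935851791 F [0.1 0.4 0.7]
grasp axis z [ 0.002 -0.002 -1.   ]
[462.   3.] 279 z 76.8 c [ 797.2 -103.1] w [ 6. 33.] 3 d [ 205.4 -154.8] [89. 93. 93.]
[313. 159.] 656 z 81.4 c [624.3  -7.6] w [29. 29.] 51 d [ 32.5 -59.3] [157. 163. 153.]
[414. 183.] 298 z 72.8 c [ 622.6 -128. ] w [17. 20.] 80 d [  30.8 -179.8] [34.5 36.  35. ]
[  9. 248.] 515 z 78.9 c [437.5 323.7] w [30. 20.] 18 d [-154.3  271.9] [108. 113. 105.]
[181. 266.] 375 z 69.4 c [452.7 115.9] w [53. 20.] 2 d [-139.1   64.2] [101. 105. 107.]
[212. 319.] 333 z 69.4 c [379.7  62.8] w [23. 54.] 26 d [-212.1   11.1] [ 20. 128. 125.]
```

Request:
arm_command(targets=[[17,-32,0,0,0,0,-1],[16,-30,0,0,0,0,-1],[0,0,-25,0,0,0,-1],[0,0,-35,0,0,0,-1],[0,0,-25,0,0,0,-1],[0,0,0,0,0,0,-1],[0,0,0,0,0,0,-1],[0,0,0,0,0,0,-1],[0,0,0,0,0,0,-1],[0,0,0,0,0,0,-1]])

```text
time_s: 10.25
position: [0.6235, -0.0046, 0.1404]
eef_rot: [[0.975, 0.222, 0.002], [0.222, -0.975, -0.0], [0.002, 0.001, -1.0]]
contact_force: [0.4, 0.3, 0.4]
opening: 0.0856
```

Request:
arm_command(targets=[[1,-3,-20,0,0,0,-1],[0,0,-30,0,0,0,-1],[0,0,-30,0,0,0,-1],[0,0,-15,0,0,0,-1],[0,0,-7,0,0,0,-1],[0,0,0,0,0,0,-1],[0,0,0,0,0,0,1],[0,0,0,0,0,0,1],[0,0,0,0,0,0,1],[0,0,0,0,0,0,1]])

```text
time_s: 11.25
position: [0.6242, -0.0078, 0.0377]
eef_rot: [[0.975, 0.222, 0.001], [0.222, -0.975, -0.0], [0.001, 0.001, -1.0]]
contact_force: [-1.4, -0.7, 9.2]
opening: 0.0289
```

Request:
arm_command(targets=[[0,0,0,0,0,0,1],[0,0,0,0,0,0,1],[0,0,0,0,0,0,1],[0,0,0,0,0,0,1],[0,0,0,0,0,0,1],[0,0,15,0,0,0,1],[0,0,30,0,0,0,1],[0,0,40,0,0,0,1],[0,0,45,0,0,0,1],[0,0,30,0,0,0,1]])

```text
time_s: 12.25
position: [0.6246, -0.0078, 0.2011]
eef_rot: [[0.975, 0.222, 0.004], [0.222, -0.975, -0.001], [0.004, 0.002, -1.0]]
contact_force: [0.7, 0.1, -0.3]
opening: 0.0293
```

Request:
arm_command(targets=[[-5,22,0,0,0,0,1],[-10,40,0,0,0,0,1],[-10,40,0,0,0,0,1],[-10,40,0,0,0,0,1],[-10,40,0,0,0,0,1],[-10,40,0,0,0,0,1],[-10,40,0,0,0,0,1],[-10,40,0,0,0,0,1],[-10,35,0,0,0,0,1],[-4,17,0,0,0,0,1]])

```text
time_s: 13.25
position: [0.5331, 0.3492, 0.1974]
eef_rot: [[0.974, 0.225, -0.0], [0.225, -0.974, 0.001], [0.0, -0.001, -1.0]]
contact_force: [-0.7, -1.4, 0.5]
opening: 0.0291
```

Request:
arm_command(targets=[[0,0,0,0,0,0,1],[0,0,-30,0,0,0,1],[0,0,-35,0,0,0,1],[0,0,-35,0,0,0,1],[0,0,-25,0,0,0,1],[0,0,-15,0,0,0,1],[0,0,-8,0,0,0,1],[0,0,-5,0,0,0,1],[0,0,-2,0,0,0,1],[0,0,0,0,0,0,1]])

```text
time_s: 14.25
position: [0.5354, 0.3465, 0.0428]
eef_rot: [[0.975, 0.222, 0.002], [0.222, -0.975, 0.001], [0.002, -0.0, -1.0]]
contact_force: [-0.5, 0.1, -0.4]
opening: 0.0292
```

Request:
arm_command(targets=[[0,0,-1,0,0,0,1],[0,0,-1,0,0,0,1],[0,0,-0.5,0,0,0,1],[0,0,0,0,0,0,1],[0,0,0,0,0,0,1],[0,0,0,0,0,0,1],[0,0,0,0,0,0,1],[0,0,0,0,0,0,1],[0,0,0,0,0,0,1],[0,0,0,0,0,0,1]])

```text
time_s: 15.25
position: [0.5353, 0.3467, 0.0407]
eef_rot: [[0.975, 0.222, 0.002], [0.222, -0.975, 0.001], [0.002, -0.0, -1.0]]
contact_force: [-0.8, -0.2, 4.8]
opening: 0.0293
```

Request:
arm_command(targets=[[0,0,0,0,0,0,0.3],[0,0,0,0,0,0,0],[0,0,0,0,0,0,-1],[0,0,0,0,0,0,-1],[0,0,0,0,0,0,-1],[0,0,0,0,0,0,-1],[0,0,0,0,0,0,-1],[0,0,15,0,0,0,-1],[0,0,30,0,0,0,-1],[0,0,40,0,0,0,-1]])

```text
time_s: 16.25
position: [0.5333, 0.3457, 0.1242]
eef_rot: [[0.975, 0.222, -0.003], [0.222, -0.975, -0.001], [-0.004, 0.001, -1.0]]
contact_force: [0.1, 0.7, 0.4]
opening: 0.0852
```

Request:
arm_command(targets=[[0,0,50,0,0,0,-1],[0,0,40,0,0,0,-1],[-6,-15,10,0,0,0,-1],[-14,-36,0,0,0,0,-1],[-14,-36,0,0,0,0,-1],[-14,-36,0,0,0,0,-1],[-14,-36,0,0,0,0,-1],[-13,-25,0,0,0,0,-1],[0,0,0,0,0,0,-1],[0,0,0,0,0,0,-1]])

```text
time_s: 17.25
position: [0.4601, 0.1622, 0.2256]
eef_rot: [[0.975, 0.221, 0.002], [0.221, -0.975, 0.001], [0.002, -0.0, -1.0]]
contact_force: [0.3, -0.4, 0.2]
opening: 0.0853
```

```bash
python3 look.py .06 .1; ls -t pics|head -1
```

```text
17.25 tcp [460.1 162.2 225.6] open 0.08527272241666088 F [ 0.3 -0.4  0.2]
grasp axis z [ 0.002  0.001 -1.   ]
[310.  35.] 154 z 67.2 c [611.3 139. ] w [12. 11.] 53 d [151.3 -23.2] [174. 176. 163.]
[91. 65.] 1165 z 83.9 c [535.4 346.1] w [30. 29.] 90 d [ 75.3 184. ] [154. 160. 151.]
[103. 164.] 869 z 84.0 c [435.4 329.2] w [29. 30.] 44 d [-24.7 167.1] [111. 116. 108.]
[276. 185.] 1758 z 69.5 c [452.  134.2] w [55. 55.] 62 d [ -8.  -27.9] [100. 104. 107.]
[235. 260.] 1417 z 69.6 c [342.1 160.7] w [56. 54.] 11 d [-117.9   -1.5] [ 28. 127. 123.]
[316. 261.] 1256 z 69.5 c [363.9  60.3] w [56. 47.] 16 d [ -96.2 -101.9] [ 25. 115. 112.]
[392. 268.] 490 z 69.5 c [376.6 -41.1] w [50. 22.] 58 d [ -83.5 -203.3] [ 22. 112. 109.]
w_17.25.png
```

Request:
arm_command(targets=[[-4,-14,0,0,0,0,-1],[-4,-14,0,0,0,0,-1],[0,0,-30,0,0,0,-1],[0,0,-35,0,0,0,-1],[0,0,-35,0,0,0,-1],[0,0,-20,0,0,0,-1],[0,0,0,0,0,0,-1],[0,0,0,0,0,0,-1],[0,0,0,0,0,0,-1],[0,0,0,0,0,0,-1]], force=40)

```text
time_s: 18.3
position: [0.4528, 0.1343, 0.1058]
eef_rot: [[0.975, 0.222, 0.003], [0.222, -0.975, 0.0], [0.003, 0.001, -1.0]]
contact_force: [-0.0, -0.4, -0.2]
opening: 0.0856
```

Request:
arm_command(targets=[[-1,-1,-15,0,0,0,-1],[0,0,-25,0,0,0,-1],[0,0,-20,0,0,0,-1],[0,0,-12,0,0,0,-1],[0,0,-5,0,0,0,-1],[0,0,0,0,0,0,-1],[0,0,0,0,0,0,1],[0,0,0,0,0,0,1],[0,0,0,0,0,0,1],[0,0,0,0,0,0,1]])

```text
time_s: 19.3
position: [0.4516, 0.1334, 0.0284]
eef_rot: [[0.975, 0.222, 0.002], [0.222, -0.975, 0.0], [0.002, 0.0, -1.0]]
contact_force: [-0.5, -0.5, 6.2]
opening: 0.0554
```

Request:
arm_command(targets=[[0,0,0,0,0,0,1],[0,0,0,0,0,0,1],[0,0,0,0,0,0,1],[0,0,0,0,0,0,1],[0,0,0,0,0,0,1],[0,0,15,0,0,0,1],[0,0,30,0,0,0,1],[0,0,40,0,0,0,1],[0,0,45,0,0,0,1],[0,0,30,0,0,0,1]])

```text
time_s: 20.3
position: [0.4515, 0.1334, 0.1906]
eef_rot: [[0.975, 0.222, 0.004], [0.222, -0.975, 0.0], [0.004, 0.001, -1.0]]
contact_force: [0.1, -0.5, -0.9]
opening: 0.0552
```

Request:
arm_command(targets=[[2,-20,0,0,0,0,1],[4,-42,0,0,0,0,1],[4,-42,0,0,0,0,1],[4,-42,0,0,0,0,1],[4,-42,0,0,0,0,1],[4,-42,0,0,0,0,1],[4,-42,0,0,0,0,1],[4,-42,0,0,0,0,1],[4,-42,0,0,0,0,1],[4,-42,0,0,0,0,1]])

```text
time_s: 21.3
position: [0.4884, -0.2663, 0.1873]
eef_rot: [[0.975, 0.222, 0.0], [0.222, -0.975, 0.0], [0.0, -0.0, -1.0]]
contact_force: [0.5, -0.0, -1.1]
opening: 0.0557
```

Request:
arm_command(targets=[[4,-42,0,0,0,0,1],[2,-22,0,0,0,0,1],[1,-10,0,0,0,0,1],[0,0,0,0,0,0,1],[0,0,0,0,0,0,1],[0,0,0,0,0,0,1],[0,0,0,0,0,0,1],[0,0,0,0,0,0,1],[0,0,0,0,0,0,1],[0,0,0,0,0,0,1]])

```text
time_s: 22.3
position: [0.4957, -0.3384, 0.1874]
eef_rot: [[0.975, 0.222, 0.0], [0.222, -0.975, -0.0], [0.0, 0.0, -1.0]]
contact_force: [-0.5, 1.0, -0.5]
opening: 0.0553
```

```bash
python3 look.py .018 .035
```

```text
22.3 tcp [ 495.7 -338.4  187.4] open 0.05525366653943083 F [-0.5  1.  -0.5]
grasp axis z [ 0. -0. -1.]
[90. 16.] 365 z 26.8 c [ 613.9 -142.8] w [11. 35.] 58 d [118.2 195.7] [79. 56. 36.]
[427.  11.] 208 z 26.7 c [ 693.  -466.5] w [23.  2.] 2 d [ 197.3 -128. ] [90. 94. 88.]
[381. 157.] 1584 z 26.4 c [ 535.2 -475.9] w [272.   3.] 4 d [  39.5 -137.5] [90. 94. 87.]
[254. 146.] 1915 z 24.1 c [ 498.1 -339.5] w [165. 165.] 78 d [ 2.4 -1.1] [162. 168. 158.]
[  8. 221.] 412 z 25.8 c [366.9 -55.1] w [47. 14.] 15 d [-128.8  283.3] [ 30. 100.  97.]
```

Request:
arm_command(targets=[[2,-1,-30,0,0,0,1],[0,0,-35,0,0,0,1],[0,0,-35,0,0,0,1],[0,0,-25,0,0,0,1],[0,0,-15,0,0,0,1],[0,0,-8,0,0,0,1],[0,0,-4,0,0,0,1],[0,0,-1.5,0,0,0,1],[0,0,0,0,0,0,1],[0,0,0,0,0,0,1]])

```text
time_s: 23.35
position: [0.4982, -0.3402, 0.0349]
eef_rot: [[0.975, 0.222, 0.001], [0.222, -0.975, -0.001], [0.001, 0.002, -1.0]]
contact_force: [0.7, -0.3, -1.8]
opening: 0.0551
```

Request:
arm_command(targets=[[0,0,-1,0,0,0,1],[0,0,-1,0,0,0,1],[0,0,0,0,0,0,1],[0,0,0,0,0,0,1],[0,0,0,0,0,0,1],[0,0,0,0,0,0,1],[0,0,0,0,0,0,1],[0,0,0,0,0,0,1],[0,0,0,0,0,0,1],[0,0,0,0,0,0,1]])

```text
time_s: 24.35
position: [0.4979, -0.34, 0.0324]
eef_rot: [[0.975, 0.222, 0.001], [0.222, -0.975, -0.001], [0.0, 0.001, -1.0]]
contact_force: [-1.3, -0.2, 5.2]
opening: 0.0556
```

Request:
arm_command(targets=[[0,0,0,0,0,0,0],[0,0,0,0,0,0,-1],[0,0,0,0,0,0,-1],[0,0,0,0,0,0,-1],[0,0,0,0,0,0,-1],[0,0,0,0,0,0,-1],[0,0,0,0,0,0,-1],[0,0,15,0,0,0,-1],[0,0,30,0,0,0,-1],[0,0,40,0,0,0,-1]])

```text
time_s: 25.35
position: [0.4966, -0.3386, 0.1168]
eef_rot: [[0.975, 0.222, -0.003], [0.222, -0.975, 0.003], [-0.002, -0.003, -1.0]]
contact_force: [0.4, -0.6, -0.2]
opening: 0.085
```

Request:
arm_command(targets=[[0,0,50,0,0,0,-1],[0,0,45,0,0,0,-1],[-20,-10,20,0,0,0,-1],[-40,-20,0,0,0,0,-1],[-40,-20,0,0,0,0,-1],[-40,-20,0,0,0,0,-1],[-40,-20,0,0,0,0,-1],[-40,-20,0,0,0,0,-1],[-40,-20,0,0,0,0,-1],[0,0,0,0,0,0,-1]])

```text
time_s: 26.35
position: [0.2333, -0.4721, 0.2332]
eef_rot: [[0.976, 0.216, -0.001], [0.216, -0.976, -0.003], [-0.002, 0.002, -1.0]]
contact_force: [0.5, 0.3, -0.7]
opening: 0.0851
```

```bash
python3 - <<'E'
from h import *
s=r.read_state(); print(s['time_s'],s['position'])
im,d=r.grab_frame('top'); P=cloud('top',d)
cv2.imwrite('pics/top1.png',cv2.resize(im[:,:,::-1],(768,576)))
m=((P[...,2]>.05)&(P[...,2]<.1)&(d>0)).astype(np.uint8)
n,L,S,C=cv2.connectedComponentsWithStats(m)
for i in range(1,n):
    if 60<S[i,4]<1500:
        T=P[L==i]; T=T[T[:,2]>np.percentile(T[:,2],95)-.012]*1000
        c,w,a=cv2.minAreaRect(T[:,:2].astype(np.float32)); print(np.round(c),np.round(w),'z',np.median(T[:,2]).round(1))
E
```

```text
26.35 [ 0.2333463  -0.47209016  0.23320462]
[ 829. -100.] [68. 72.] z 88.0
[726. 549.] [111.   3.] z 92.8
[671. 561.] [ 70. 119.] z 68.3
[ 619. -128.] [12.  7.] z 86.3
[582. 580.] [69. 83.] z 53.4
[534. 345.] [27. 28.] z 84.8
[ 497. -340.] [53. 55.] z 74.8
[434. 329.] [29. 28.] z 84.6
[363.  55.] [53. 54.] z 70.6
[361. -34.] [52. 53.] z 70.6
[341. 160.] [54. 53.] z 70.4
```

View pics/top1.png

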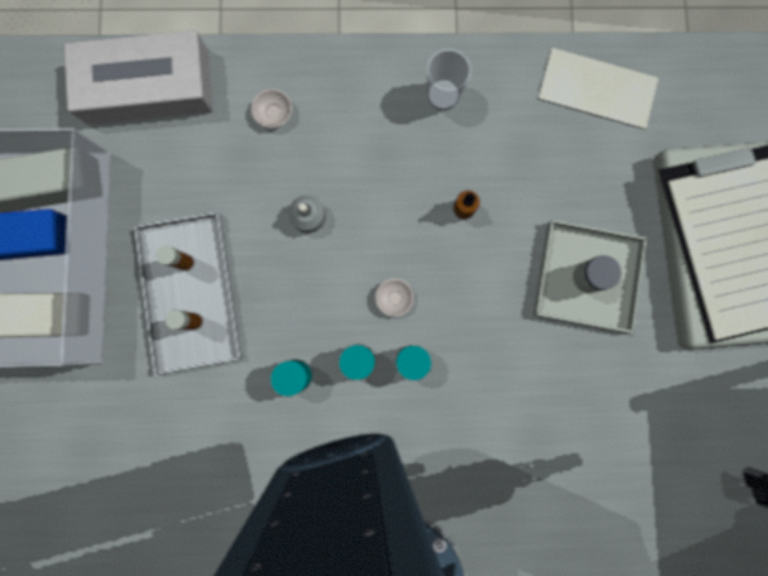

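The top view shows both vials upright in the tray (px 175,257 and 185,320) and the jar upright in the tub (602,272). The bystanders and the turquoise jars haven't moved, and the arm is clear.

```bash
python3 -c "
from plant import r
print(r.hand_in())"
```

```text
the job is handed in; nothing more can be done
None
```

Both vials now stand upright in the metal tray and the grey-lidded jar stands upright in the plastic tub. I placed the vials first, then the jar, let all three go, and handed the job in at about 26.4 s.

- **Positions:** the last top view puts the vials at about (434, 329) and (534, 345) mm, with cap height about 85 mm. The jar is at about (497, -340) mm, with its lid at about 75 mm. These heights match standing on the tray and tub floors.
- **Other things:** the burner, dropper bottle, dishes and turquoise jars stand where they were, and the arm is well clear of everything.
- **Forces:** the highest force reported at the end of any move was about 9 N, while gripping a vial. No check failed or disagreed beyond 1–3 mm between camera views.

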